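# Pack the shoe trees by length and close the tray

### The arm

A 7-joint arm with a two-finger parallel gripper is mounted at the origin on the work surface. World frame = base frame: x ahead of the robot, y to its left, z up, the work surface at z = 0. Lengths are in mm, angles in rad, forces in N, time in s.
With the tool pointing down it reaches from about 400 to 850 mm from the base axis. Payload 4.5 kg.
Tool frame: the origin (TCP) lies at the centre of the arm's flange, where the gripper is bolted on; the fingertips stand 166 mm ahead of it and the grasp point (between the pads) lies 147 mm ahead of it (robot.tip_reach is the distance from the TCP to the fingertips, in mm); z points along the fingers, y is the line along which they close (so a half turn about z gives the same grasp; the last joint's range is limited). The gripper opens to 88 mm and grips with 3 to 60 N. Pads are 18 mm wide; open, the fingers measure 123 mm over their backs; the gripper's body (75 mm by 187 mm) begins 45 mm behind the grasp point.
Start: joints at [-1.262, 0.689, -0.195, 1.565, 0.157, 0.902, -0.215], TCP at [169.574, 601.567, 404.743] pointing down, gripper open.
Joint ranges: [-3.01, 3.01], [-0.46, 2.08], [-1.47, 1.51], [0.13, 2.56], [-1, 4.14], [0.04, 2.09], [-2.66, 2.66]. Speed limits (rad/s): [2.57, 2.57, 3.14, 3.14, 3.14, 3.14, 3.14].

### API

Orientations are given as a unit quaternion [w, x, y, z].
In Python, from cell import telemetry, grab_frame, close_job, robot gives the robot as it stands.
- The arm moves only by the tool send_rows, never from a script. Its argument "targets" is a list that holds one entry, the list of rows, each a list of 6 numbers: the shift along the tool's x, y, z scaled (see below), then the turn, a rotation vector about the tool's x, y, z scaled (see below). A call has 1 to 12 rows; each row shifts and turns the commanded pose from where the row before left it, along the tool's axes as they then stand; what a row does not reach is not made up. The controller multiplies each number of a shift by 0.06 m and each number of a turn by 4 degrees. A row lasts 1/8 s, in which the tool goes at most 62.5 mm and 10.7 degrees, less where a joint would pass 70% of its speed; a pose out of reach is approached as far as the arm can. A call with a number of a shift or a turn outside -1 to 1 is refused whole. A call with a gripper value outside its range is refused whole. "grip" is the opening, from 0 (shut) to 1 (fully open), set as the call begins (left out, the last holds). The fingers move at their own pace and stop on an object; the grip force is fixed at half the most. Time passes only in rows, so rows that do not move let the fingers close. It gives the time, the measured TCP pose, the force, the opening and the grip force at its end, in the units of the state.
- telemetry.sense(): the state, without advancing time (a new reading comes with each control period).
- grab_frame(name): name is "side" or "top" or "wrist"; returns a dict with "color" (400x640x3 uint8, red, green, blue), "mtx" (3x3 intrinsics, pixels), "extrinsics" (4x4, takes a point from camera to world coordinates); the wrist camera has in their place "mount" (4x4, takes a point from camera to tool coordinates, whose origin is the TCP and whose axes are the flange's). Camera axes: x right, y down, z forward; pixel columns grow to the right and rows downward; lengths in mm; the calibration is good to about 2 mm. A picture is of the moment at which its call begins: read the wrist's pose just before it. There is no depth.
- close_job(): hands the job in; it is judged then, once.
The state is a dict: "clock": time; "qpos": joint angles; "qd": joint speeds; "joint_efforts": joint torques, N m; "tcp_pos": TCP position; "orientation": TCP orientation; "wrist_force": force on the tool from outside, world axes, zero at the start; "wrist_torque": the same for the moment, N m; "gripper_width": finger opening in mm; "finger_force": force on a finger pad.
Only numpy, scipy, OpenCV 4.12 (cv2) and the standard library are available. Lean on these libraries where they do the work, as an engineer would, in place of code of your own. Each camera call takes 0.05 s, during which the arm holds its last target. There are 200 camera calls.

### The job

Put the two wooden shoe trees away in the open translucent tray, the long one in the long row and the short one in the short row, then put the translucent lid on so that it sits fully down all round. Lower the lid, do not drop it, and leave the other things on the shelf where they are.

Things in the scene. Friction and masses are not known exactly. Their poses are not given: they have to be found in the camera images.
- tray: Open tray of translucent plastic, fixed. Origin: centre of its underside; x along its length, z up. Base flange 206 (x) by 166 (y) by 5 mm, its top is also the inner floor. Rim wall 190 by 150 mm outside, 4 mm thick, top at z 30. A divider (top at z 25) along y = 0 makes two rows 69 mm wide; a cross wall (top at z 25) at x = 43 to 47 mm shortens the +y row.
- row_long (a point): Centre of the floor of the long row: 182 mm long, 69 mm wide, on the tray's -y side (at tray x 0, y -36.5, z 5 mm). Axes as the tray's.
- row_short (a point): Centre of the floor of the short row: 134 mm long (tray x -91 to 43 mm), 69 mm wide, on the tray's +y side (at tray x -24, y 36.5, z 5 mm). Axes as the tray's.
- long_tree: Long shoe tree of pale wood, loose, lying flat: 170 mm long (x), 46 wide, 40 high, 0.15 kg. Origin: centre of its underside; x points to the toe. Blocky toe at +x (60 mm long, 46 wide), round heel at -x (42 mm diameter), between them a shank 22 mm wide (y), x = -43 to 25 mm, z = 6 to 40 mm: grip it across y from above.
- short_tree: Short shoe tree of the same wood and shape, loose: 122 mm long (x), 46 wide, 40 high, 0.15 kg. Origin: centre of its underside; x points to the toe. Toe 46 mm long, heel 36 mm diameter, shank 22 mm wide (y), x = -25 to 15 mm, z = 6 to 40 mm: grip it across y from above.
- lid: Loose deep translucent lid, an upside-down box: 204 (x) by 164 (y) by 54 mm high, walls 3 mm, 0.2 kg. Origin: centre of its open lower edge, z up. Grip bar on top at the centre: 80 mm (x) by 20 mm (y), z = 54 to 82. Goes over the outside of the tray's rim wall, 4 mm play each side, onto the flange: closed, its origin is 5 mm above the tray's, x along the tray's x, either way.
- dish: White ceramic bowl, 110 mm across, 40 mm high, bystander. Origin: centre of its underside.
- bauble: Red glass bauble, 70 mm diameter, lying in the bowl, bystander. Origin: its lowest point as it lies at the start.
- tin: Round flat aluminium tin, 72 mm diameter, 26 mm high, bystander. Origin: centre of its underside.
- brush: Small brush with dark wooden handle, 130 mm long, lying flat, bystander. Origin: under its middle.
- hanger: Aluminium wire hanger lying flat, 400 mm wide, 8 mm thick, bystander. Origin: middle of its long bar.

How it is judged (in metres and radians):
On the way:
1. Both shoe trees lie flat on the floor of their rows, the long one in the long row and the short one in the short row, let go (x of long_tree in the frame of row_long between -0.012 and 0.012 m and y of long_tree in the frame of row_long between -0.018 and 0.018 m and z of long_tree in the frame of row_long below 0.006 m and angle between each of long_tree, short_tree's own z axis and vertical below 0.1 rad and angle between the x axis of long_tree and the x axis of row_long, either way round below 0.3 rad and linear speed of each of long_tree, short_tree below 0.03 m/s and x of short_tree in the frame of row_short between -0.012 and 0.012 m and y of short_tree in the frame of row_short between -0.018 and 0.018 m and z of short_tree in the frame of row_short below 0.006 m and angle between the x axis of short_tree and the x axis of row_short, either way round below 0.3 rad and contact force between the fingers and long_tree below 0.1 N and contact force between the fingers and short_tree below 0.1 N), for 0.2 s.
At the end, for the whole second after the job is handed in: Each tree flat in its row: within 12 mm lengthwise and 18 mm sideways of the row centre, 6 mm of the floor, 0.3 rad of the row (toe either way). Lid down on the flange all round: edge within 3 mm of it, centred within 8 mm, level within 0.03 rad, yaw within 0.07 rad. All at rest (x of long_tree in the frame of row_long between -0.012 and 0.012 m and y of long_tree in the frame of row_long between -0.018 and 0.018 m and z of long_tree in the frame of row_long below 0.006 m and angle between each of long_tree, short_tree's own z axis and vertical below 0.1 rad and angle between the x axis of long_tree and the x axis of row_long, either way round below 0.3 rad and linear speed of each of long_tree, short_tree below 0.03 m/s and x of short_tree in the frame of row_short between -0.012 and 0.012 m and y of short_tree in the frame of row_short between -0.018 and 0.018 m and z of short_tree in the frame of row_short below 0.006 m and angle between the x axis of short_tree and the x axis of row_short, either way round below 0.3 rad and horizontal distance between lid and tray below 0.008 m and z of lid in the frame of tray between 0.002 and 0.008 m and angle between lid's own z axis and vertical below 0.03 rad and angle between the x axis of lid and the x axis of tray, either way round below 0.07 rad and linear speed of lid below 0.02 m/s); the robot touches nothing.
It fails at once if The lid is dropped: let go over the tray with its lower edge more than 40 mm above the flange (horizontal distance between lid and tray below 0.1 m and z of lid in the frame of tray above 0.045 m and contact force between the fingers and lid below 0.05 N).
It fails at once if A bystander (bowl, bauble, tin, brush or hanger) is moved more than 30 mm (distance of any of dish, bauble, tin, brush, hanger from where it was at the start of the episode above 0.03 m).
It also fails if it takes over 72 s, if anything falls off the work surface, if the arm or the gripper's body presses on something with over 40 N, if the wrist force passes 120 N, or if a joint passes its speed limit or range.

## Working session

There is one attempt and no reset: what is moved stays moved. The work goes in short steps, Python scripts to look and compute and a tool call to move; the robot and the scene stay as the last step left them, time stands still between calls to the robot, and variables do not carry over. Pictures are saved under pics/ and viewed, at most 10 in all, crops included, and the job is handed in when it is done.

Besides the shell and the picture viewer there is one more tool, called after "Emit:" as name(argument=value, ...) on one line, values as JSON. send_rows: Moves the arm, as the interface text tells. Its arguments: {"type":"object","properties":{"targets":{"type":"array","items":{"type":"array","items":{"type":"array","items":{"type":"number"}}}},"grip":{"type":"number"}},"required":["targets"]}

```bash
mkdir -p pics; python3 - <<'E'
from cell import telemetry, grab_frame
import cv2,numpy as np
np.set_printoptions(precision=4,suppress=True)
s=telemetry.sense();print(s)
for n in("top","side"):
    f=grab_frame(n);cv2.imwrite(f"pics/{n}0.png",f["color"][:,:,::-1]);print(n,f["mtx"],f["extrinsics"])
f=grab_frame("wrist");print(f["mtx"],f["mount"])
E
```

```text
{'clock': 0.0, 'qpos': array([-1.2622,  0.69  , -0.1945,  1.5663,  0.1573,  0.9025, -0.2151]), 'qd': array([ 0.0024,  0.0022,  0.001 , -0.0011,  0.0003, -0.    , -0.0006]), 'joint_efforts': array([ -0.    , -52.7562,  -1.267 , -15.3427,  -0.0527,   0.0067,
         0.0002]), 'tcp_pos': array([169.5647, 601.2238, 403.9245]), 'orientation': array([-0.    ,  0.137 ,  0.9906, -0.0009]), 'wrist_force': array([-0.4403, -0.7039, -0.2505]), 'wrist_torque': array([-0.0029, -0.0294,  0.0098]), 'finger_force': 0.0, 'gripper_width': 87.98709483252891}
top [[402.0831   0.     315.6306]
 [  0.     402.0831 198.0947]
 [  0.       0.       1.    ]] [[   0.0104   -0.9922    0.1241  455.8258]
 [  -0.9999   -0.0119   -0.0113   19.0346]
 [   0.0127   -0.124    -0.9922 1099.6907]
 [   0.        0.        0.        1.    ]]
side [[373.5516   0.     321.7115]
 [  0.     373.5516 198.9777]
 [  0.       0.       1.    ]] [[   0.8595   -0.3507    0.3718  255.9168]
 [  -0.5111   -0.6005    0.615  -519.5559]
 [   0.0076   -0.7186   -0.6954  679.1708]
 [   0.        0.        0.        1.    ]]
[[297.4955   0.     321.1097]
 [  0.     297.4955 196.1106]
 [  0.       0.       1.    ]] [[-0.0003 -0.9664 -0.257  66.8871]
 [ 1.     -0.0003  0.0001  0.7771]
 [-0.0002 -0.257   0.9664 20.743 ]
 [ 0.      0.      0.      1.    ]]
```

View pics/top0.png

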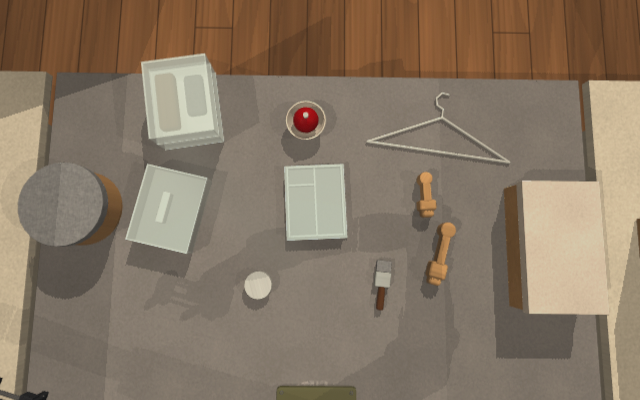

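View pics/side0.png

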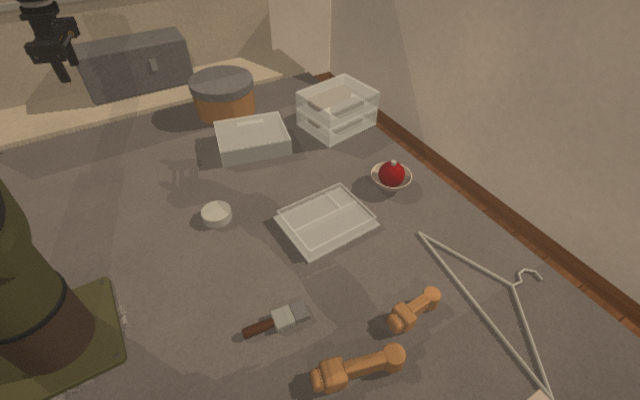

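Top view: tray at about (315,202) with its cross wall at the upper left, so tray +x is roughly world +x. The lid is at (167,208), the long tree at (442,253) and the short tree at (427,195), both with toes down in the image. The bowl with bauble, hanger, brush and tin are clear of these. The side view agrees.

```bash
cat > h.py <<'E'
from cell import telemetry, grab_frame
import cv2,numpy as np
from scipy.spatial.transform import Rotation as Ro
np.set_printoptions(precision=3,suppress=True)
def cam(n):
    s=telemetry.sense() if n=="wrist" else None
    f=grab_frame(n)
    if s is not None:
        q=s["orientation"];T=np.eye(4);T[:3,:3]=Ro.from_quat(np.r_[q[1:],q[0]]).as_matrix();T[:3,3]=s["tcp_pos"]
        f["extrinsics"]=T@np.array(f["mount"])
    return f
def plane(f,px,z):
    px=np.atleast_2d(np.float64(px));K=f["mtx"];E=np.array(f["extrinsics"])
    d=(E[:3,:3]@np.linalg.inv(K)@np.c_[px,np.ones(len(px))].T).T;o=E[:3,3]
    return o+d*((z-o[2])/d[:,2:])
def proj(f,P):
    E=np.linalg.inv(np.array(f["extrinsics"]));p=(E[:3,:3]@np.atleast_2d(P).T).T+E[:3,3];p=p@np.array(f["mtx"]).T
    return p[:,:2]/p[:,2:]
def orange(f):
    h=cv2.cvtColor(f["color"],cv2.COLOR_RGB2HSV);return cv2.inRange(h,(5,110,110),(22,255,255))
def save(f,name,roi=None,k=1):
    im=f["color"][:,:,::-1]
    if roi: im=im[roi[1]:roi[3],roi[0]:roi[2]]
    cv2.imwrite(f"pics/{name}.png",cv2.resize(im,None,fx=k,fy=k,interpolation=cv2.INTER_CUBIC))
def go(p,yaw=None,cmd=None):
    """rows to reach TCP p (None keeps an entry), tool down, tool x axis at world angle yaw (rad)"""
    s=telemetry.sense();q=s["orientation"];R=Ro.from_quat(np.r_[q[1:],q[0]]);p0=s["tcp_pos"]
    p=np.array([a if b is None else b for a,b in zip(p0,p)],float)
    M=R.as_matrix();y0=np.arctan2(M[1,0],M[0,0]);yaw=y0 if yaw is None else yaw
    Rt=Ro.from_euler("z",yaw)*Ro.from_euler("x",np.pi)
    rv=(R.inv()*Rt).as_rotvec();u=np.degrees(rv)/4
    D=p-p0;n=int(max(1,np.ceil(np.abs(u).max()),np.ceil(np.linalg.norm(D)/59)))
    rows=[]
    for i in range(n):
        Rk=R*Ro.from_rotvec(rv*i/n);rows.append(np.r_[Rk.inv().apply(D/n)/60,u/n].round(3).tolist())
    print("n",n,"dist",np.linalg.norm(D).round(1),"from",p0,"yaw0",y0.round(4));print(rows)
E
python3 - <<'E'
from h import *
f=cam("top");save(f,"crop1",(120,140,360,260),3)
m=orange(f)
cs,_=cv2.findContours(m,cv2.RETR_EXTERNAL,cv2.CHAIN_APPROX_NONE)
for c in cs:
    if 150<cv2.contourArea(c)<1500:
        c=c.reshape(-1,2);P=plane(f,c,32)[:,:2]
        r=cv2.minAreaRect(P.astype(np.float32));print(c.mean(0),r, cv2.boxPoints(r))
E
```

```text
[441.608 253.784] ((447.1391296386719, -327.3755187988281), (44.878726959228516, 167.9676055908203), 75.65035247802734) [[ 360.214 -328.3  ]
 [ 522.941 -369.929]
 [ 534.064 -326.451]
 [ 371.337 -284.822]]
[109.975 190.296] ((607.3414916992188, 555.3721313476562), (107.67655181884766, 35.841636657714844), 26.778871536254883) [[551.203 547.114]
 [567.352 515.117]
 [663.48  563.63 ]
 [647.331 595.628]]
[426.404 194.596] ((604.3636474609375, -292.4857177734375), (43.06578826904297, 119.74647521972656), 88.76600646972656) [[ 544.041 -312.724]
 [ 663.759 -315.303]
 [ 664.687 -272.247]
 [ 544.968 -269.668]]
[591.767  54.496] ((1011.3493041992188, -765.7286376953125), (153.56532287597656, 41.53312683105469), 13.627272605895996) [[ 931.835 -763.637]
 [ 941.621 -804.001]
 [1090.863 -767.82 ]
 [1081.078 -727.456]]
[214.269  47.283] ((1000.9161376953125, 300.5179748535156), (135.62974548339844, 100.79891967773438), 0.022367095574736595) [[ 933.082  350.891]
 [ 933.121  250.092]
 [1068.751  250.145]
 [1068.711  350.944]]
[623.245  37.621] ((1064.951416015625, -863.4533081054688), (220.66360473632
[... 445 characters left out ...]
05442810059) [[1045.339   92.216]
 [1046.381   38.105]
 [1158.192   40.258]
 [1157.15    94.369]]
[214.  13.] ((1113.96630859375, 299.9002380371094), (78.72108459472656, 101.106689453125), 1.0230540037155151) [[1073.709  349.743]
 [1075.515  248.652]
 [1154.223  250.058]
 [1152.418  351.148]]
[106.357  35.974] ((1041.7296142578125, 599.624267578125), (66.03724670410156, 211.41403198242188), 89.7866439819336) [[ 935.9    567.   ]
 [1147.313  566.212]
 [1147.559  632.249]
 [ 936.146  633.036]]
[87.529 36.719] ((1041.2032470703125, 651.4788208007812), (17.189130783081055, 211.80860900878906), 87.57051849365234) [[ 935.03   647.381]
 [1146.648  638.403]
 [1147.377  655.576]
 [ 935.759  664.555]]
```

View pics/crop1.png

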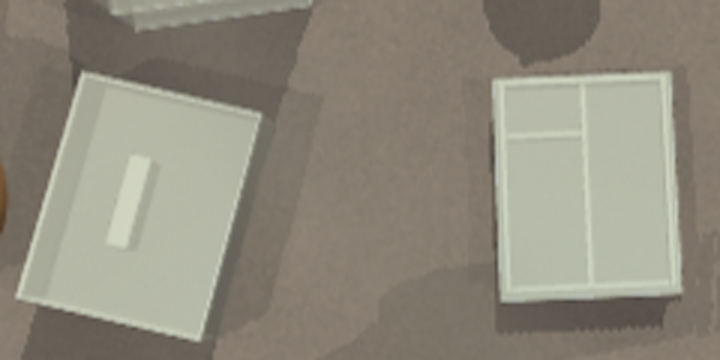

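```bash
python3 - <<'E'
from h import *
f=cam("top")
def c(p): return np.array(p)/3-1/3+[120,140]
print("div",plane(f,[c((583,84)),c((591,290)),c((585,133))],25))
print("flange/rim",plane(f,[c((493,78)),c((671,72)),c((682,293)),c((501,301))],30))
print("bar",plane(f,[c((142,156)),c((119,246))],82), plane(f,c((132,201)),82))
print("lidtop",plane(f,[c((85,72)),c((262,115)),c((200,340)),c((18,297))],54))
go((460,190,400),2.91)
E
```

```text
div [[673.595  12.088  25.   ]
 [487.709   2.954  25.   ]
 [628.661   9.792  25.   ]]
flange/rim [[677.031  93.35   30.   ]
 [684.655 -67.328  30.   ]
 [485.79  -77.433  30.   ]
 [477.047  82.268  30.   ]]
bar [[595.066 385.722  82.   ]
 [518.539 400.671  82.   ]] [[556.636 391.972  82.   ]]
lidtop [[672.752 449.821  54.   ]
 [636.429 293.201  54.   ]
 [440.629 337.51   54.   ]
 [475.557 494.819  54.   ]]
n 9 dist 503.6 from [169.578 601.44  404.365] yaw0 2.8668
[[-0.724, -0.587, 0.009, -0.001, 0.0, -0.069], [-0.722, -0.591, 0.008, -0.001, 0.0, -0.069], [-0.719, -0.594, 0.008, -0.001, 0.0, -0.069], [-0.716, -0.598, 0.008, -0.001, 0.0, -0.069], [-0.713, -0.601, 0.008, -0.001, 0.0, -0.069], [-0.71, -0.605, 0.008, -0.001, 0.0, -0.069], [-0.707, -0.608, 0.008, -0.001, 0.0, -0.069], [-0.704, -0.611, 0.008, -0.001, 0.0, -0.069], [-0.701, -0.615, 0.008, -0.001, 0.0, -0.069]]
```

Emit:
send_rows(targets=[[[-0.85,-0.5,0,0,0,0],[-0.85,-0.5,0,0,0,0],[-0.85,-0.5,0,0,0,0],[-0.85,-0.5,0,0,0,0],[-0.85,-0.5,0,0,0,0],[-0.85,-0.5,0,0,0,0],[-0.85,-0.5,0,0,0,0],[-0.85,-0.5,0,0,0,0],[-0.85,-0.5,0,0,0,0],[0,0,0,0,0,0]]], grip=1)

```text
clock: 1.5
tcp_pos: [541.6, 211.4, 404.3]
orientation: [0.001, 0.142, 0.99, -0.002]
wrist_force: [-0.1, -0.1, -0.6]
gripper_width: 87.8
finger_force: 0.0
```

```bash
python3 - <<'E'
from h import *
f=cam("wrist");save(f,"w1",k=1.25)
print(proj(f,[[581,7.5,5],[556.5,393,82]]))
np.save("w1.npy",np.array([f["mtx"],np.array(f["extrinsics"])[:3,:3]])),np.save("w1t.npy",f["extrinsics"])
go((456,-330,300),np.radians(165.7))
E
```

```text
[[186.699 238.518]
 [499.086 147.049]]
n 10 dist 560.8 from [539.473 214.692 404.34 ] yaw0 2.8613
[[-0.117, -0.911, 0.175, -0.001, 0.001, -0.044], [-0.115, -0.911, 0.175, -0.001, 0.001, -0.044], [-0.112, -0.911, 0.175, -0.001, 0.001, -0.044], [-0.109, -0.912, 0.174, -0.001, 0.001, -0.044], [-0.106, -0.912, 0.174, -0.001, 0.001, -0.044], [-0.103, -0.913, 0.174, -0.001, 0.001, -0.044], [-0.101, -0.913, 0.174, -0.001, 0.001, -0.044], [-0.098, -0.913, 0.174, -0.001, 0.001, -0.044], [-0.095, -0.913, 0.174, -0.001, 0.001, -0.044], [-0.092, -0.914, 0.174, -0.001, 0.001, -0.044]]
```

View pics/w1.png

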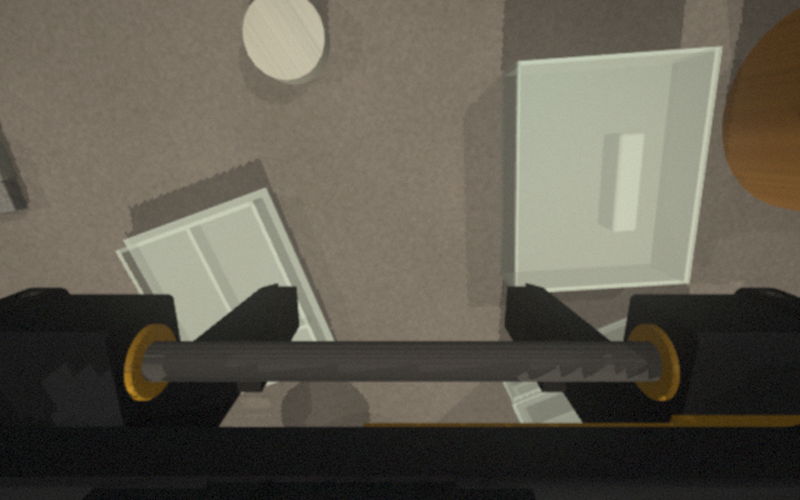

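The lid bar is at (502,146) in unscaled pixels against (499,147) predicted from the top view, and the tray divider is also where predicted. Next, the long tree.

Emit:
send_rows(targets=[[[-0.115,-0.91,0.175,0,0,-0.044],[-0.115,-0.91,0.175,0,0,-0.044],[-0.11,-0.91,0.175,0,0,-0.044],[-0.11,-0.91,0.175,0,0,-0.044],[-0.105,-0.91,0.175,0,0,-0.044],[-0.105,-0.91,0.175,0,0,-0.044],[-0.1,-0.91,0.175,0,0,-0.044],[-0.1,-0.91,0.175,0,0,-0.044],[-0.095,-0.91,0.175,0,0,-0.044],[-0.09,-0.91,0.175,0,0,-0.044],[0,0,0,0,0,0]]])

```text
clock: 2.92
tcp_pos: [456.2, -330.1, 298.7]
orientation: [-0.001, 0.125, 0.992, -0.001]
wrist_force: [-0.7, 1.0, -0.2]
gripper_width: 88.1
finger_force: 0.0
```

```bash
python3 - <<'E'
from h import *
f=cam("wrist");save(f,"w2");m=orange(f)
cs,_=cv2.findContours(m,cv2.RETR_EXTERNAL,cv2.CHAIN_APPROX_NONE)
for c in cs:
    if cv2.contourArea(c)>400:
        c=c.reshape(-1,2);P=plane(f,c,36)[:,:2];print(c.min(0),c.max(0),cv2.minAreaRect(P.astype(np.float32)))
go((456,-330,181),np.radians(165.7))
E
```

```text
[366 305] [417 339] ((589.6790771484375, -295.8045959472656), (48.22711944580078, 37.52040100097656), 75.69886016845703)
[295  83] [351 272] ((444.707763671875, -326.182861328125), (44.69623565673828, 160.9156036376953), 74.33904266357422)
n 3 dist 118.3 from [ 457.503 -327.036  299.24 ] yaw0 2.8952
[[0.004, -0.018, 0.657, 0.003, -0.002, 0.015], [0.004, -0.018, 0.657, 0.003, -0.002, 0.015], [0.004, -0.018, 0.657, 0.003, -0.002, 0.015]]
```

View pics/w2.png

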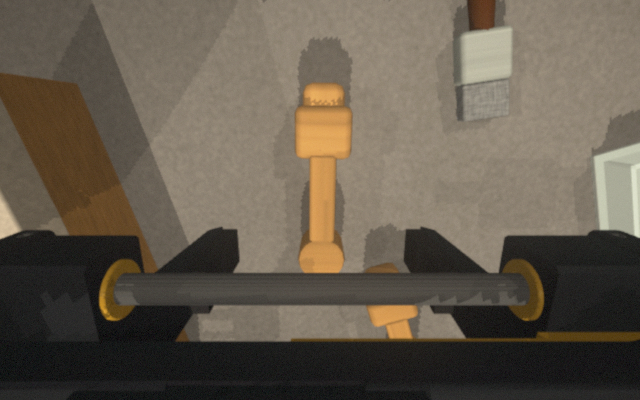

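The tree lies straight between the open fingers (shank at column 321, rows 155 to 240), and its estimated pose agrees with the top view. Descend and grip.

Emit:
send_rows(targets=[[[0,-0.02,0.65,0,0,0.01],[0,-0.02,0.65,0,0,0.01],[0,0,0.66,0,0,0.01],[0,0,0,0,0,0],[0,0,0,0,0,0]]])

```text
clock: 3.6
tcp_pos: [458.5, -327.5, 183.4]
orientation: [0.001, 0.122, 0.993, 0.0]
wrist_force: [-0.1, -0.7, 0.4]
gripper_width: 88.2
finger_force: 0.0
```

Emit:
send_rows(targets=[[[0,0,0,0,0,0],[0,0,0,0,0,0],[0,0,0,0,0,0],[0,0,0,0,0,0],[0,0,0,0,0,0],[0,0,0,0,0,0]]], grip=0)

```text
clock: 4.35
tcp_pos: [457.2, -328.9, 182.0]
orientation: [-0.0, 0.123, 0.992, 0.0]
wrist_force: [-0.9, 0.9, 1.3]
gripper_width: 30.2
finger_force: 0.0
```

```bash
python3 - <<'E'
from h import *
s=telemetry.sense();print(s["tcp_pos"],s["gripper_width"],s["finger_force"])
# tray pose from top view; refine by wrist later
c=np.array([580.9,7.5]);a=.049;ex=np.array([np.cos(a),np.sin(a)]);ey=np.array([-ex[1],ex[0]])
rl=c-36.5*ey; print("row_long",rl,"row_short",c-24*ex+36.5*ey)
t=rl+9*ex; print(t)
go((*t,300),np.pi+a)
E
```

```text
[ 457.177 -328.874  182.016] 30.17837823733301 0.0
row_long [582.688 -28.956] row_short [555.141  42.781]
[591.677 -28.515]
n 6 dist 349.6 from [ 457.177 -328.874  182.016] yaw0 2.8954
[[-0.159, 0.9, -0.328, 0.0, -0.0, -0.705], [-0.203, 0.891, -0.328, 0.0, -0.0, -0.705], [-0.247, 0.88, -0.328, 0.0, -0.0, -0.705], [-0.29, 0.867, -0.328, 0.0, -0.0, -0.705], [-0.332, 0.852, -0.328, 0.0, -0.0, -0.705], [-0.373, 0.834, -0.328, 0.0, -0.0, -0.705]]
```

Emit:
send_rows(targets=[[[0,0,0,0,0,0],[0,0,0,0,0,0],[0,0,0,0,0,0],[0,0,-0.5,0,0,0],[0,0,-1,0,0,0],[0,0,-0.5,0,0,0],[0,0,0,0,0,0]]])

```text
clock: 5.22
tcp_pos: [457.8, -329.3, 304.2]
orientation: [0.002, 0.123, 0.992, -0.001]
wrist_force: [0.2, 0.2, -1.5]
gripper_width: 22.3
finger_force: 30.0
```

```bash
python3 - <<'E'
from h import *
f=cam("wrist");s=telemetry.sense();print(s["tcp_pos"],s["gripper_width"],s["finger_force"])
m=orange(f);n,l,st,_=cv2.connectedComponentsWithStats(m)
E=np.array(f["mount"]);o=E[:3,3]
for i in range(1,n):
    if st[i,4]>400:
        c=np.argwhere(l==i)[:,::-1];zt=147+6-(40-34)  # tool z of tree top approx
        d=(E[:3,:3]@np.linalg.inv(f["mtx"])@np.c_[c,np.ones(len(c))].T).T
        P=o+d*((141-o[2])/d[:,2:]);print(st[i],P.min(0),P.max(0))
c=np.array([580.9,7.5]);a=.049;ex=np.array([np.cos(a),np.sin(a)]);ey=np.array([-ex[1],ex[0]])
go((*(c-36.5*ey+10*ex),300),np.pi+a)
E
```

```text
[ 457.173 -328.968  302.584] 21.32567090191724 29.958688197657466
[  268    48   110   225 17618] [ -0.353 -20.322 141.   ] [ 91.503  22.634 141.   ]
[  63  176   89   96 4528] [   0.175 -108.292  141.   ] [ 43.463 -73.723 141.   ]
[ 292  305   52   35 1582] [-36.019 -13.123 141.   ] [-17.322  11.18  141.   ]
n 6 dist 329.6 from [ 457.173 -328.968  302.584] yaw0 2.8952
[[-0.161, 0.901, 0.007, -0.001, 0.003, -0.705], [-0.206, 0.892, 0.007, -0.001, 0.003, -0.705], [-0.249, 0.881, 0.007, -0.001, 0.003, -0.705], [-0.292, 0.868, 0.007, -0.001, 0.003, -0.705], [-0.335, 0.852, 0.007, -0.001, 0.003, -0.705], [-0.376, 0.835, 0.007, -0.001, 0.003, -0.705]]
```

```bash
python3 - <<'E'
from h import *
f=dict(mtx=np.load("w1.npy")[0],extrinsics=np.load("w1t.npy"))
print(plane(f,np.array([[190,230]])/1.25,25),plane(f,np.array([[265,190],[125,241]])/1.25,30))
c=np.array([580.9,7.5]);a=.049;ex=np.array([np.cos(a),np.sin(a)]);ey=np.array([-ex[1],ex[0]])
print(c-91*ex,c-95*ex+75*ey,c-95*ex-75*ey)
E
```

```text
[[496.275   6.733  25.   ]] [[480.402  94.569  30.   ]
 [488.187 -56.233  30.   ]]
[490.009   3.043] [482.34   77.757] [489.688 -72.063]
```

Emit:
send_rows(targets=[[[-0.16,0.9,0,0,0,-0.705],[-0.205,0.89,0,0,0,-0.705],[-0.25,0.88,0,0,0,-0.705],[-0.29,0.87,0,0,0,-0.705],[-0.335,0.85,0,0,0,-0.705],[-0.375,0.835,0,0,0,-0.705],[0,0,0,0,0,0],[0,0,0,0,0,0]]])

```text
clock: 6.28
tcp_pos: [591.5, -29.1, 300.3]
orientation: [-0.002, -0.025, 1.0, -0.001]
wrist_force: [-0.5, -0.7, -0.8]
gripper_width: 21.9
finger_force: 30.0
```

```bash
python3 - <<'E'
from h import *
f=cam("wrist");save(f,"w3")
c=np.array([580.9,7.5]);a=.049;ex=np.array([np.cos(a),np.sin(a)]);ey=np.array([-ex[1],ex[0]])
print(proj(f,[[*(c+x*ex+y*ey),30] for x,y in((-95,75),(-95,-75),(95,75))]+[[*(c-91*ex),25],[*(c+43*ex),25]]))
go((*(c-36.5*ey+10*ex),240),np.pi+a)
E
```

```text
[[463.719  68.994]
 [271.532  69.059]
 [439.256 285.941]
 [366.447  75.402]
 [360.805 232.229]]
n 2 dist 60.7 from [591.446 -30.156 300.619] yaw0 -3.0942
[[-0.013, 0.014, 0.505, -0.012, -0.025, -0.011], [-0.012, 0.014, 0.505, -0.012, -0.025, -0.011]]
```

View pics/w3.png

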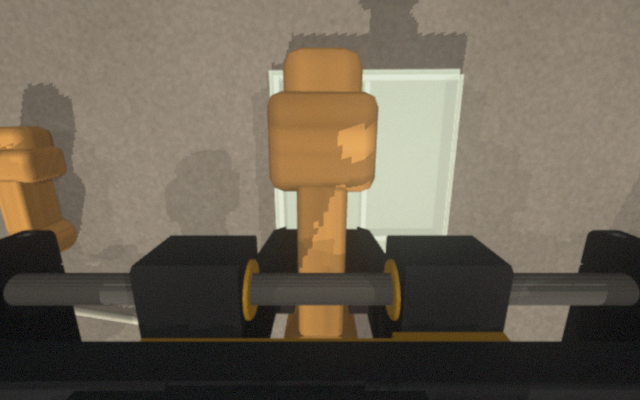

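The tray corners appear at (463,71) and (270,72), against (464,69) and (271.5,69) predicted, so the tray pose is good to about 2 mm (roughly 1 mm further in +x). The tree hangs level and straight. Lower it.

Emit:
send_rows(targets=[[[-0.035,0.025,0.6,0,0,0],[0,0,0.7,0,0,0],[0,0,0.3,0,0,0],[0,0,0.15,0,0,0],[0,0,0.1,0,0,0],[0,0,0,0,0,0],[0,0,0,0,0,0]]])

```text
clock: 7.2
tcp_pos: [594.7, -27.0, 192.0]
orientation: [0.001, -0.025, 1.0, 0.0]
wrist_force: [-0.3, 0.6, -1.0]
gripper_width: 21.8
finger_force: 30.0
```

Emit:
send_rows(targets=[[[0,0,0.04,0,0,0],[0,0,0.03,0,0,0],[0,0,0,0,0,0]]])

```text
clock: 7.58
tcp_pos: [594.5, -26.9, 187.0]
orientation: [0.0, -0.025, 1.0, 0.0]
wrist_force: [-0.1, -0.1, 0.3]
gripper_width: 21.5
finger_force: 30.0
```

Emit:
send_rows(targets=[[[0,0,0,0,0,0],[0,0,0,0,0,0],[0,0,0,0,0,0]]], grip=0.35)

```text
clock: 7.95
tcp_pos: [594.4, -26.9, 186.9]
orientation: [-0.0, -0.025, 1.0, 0.0]
wrist_force: [-0.7, -0.8, -0.3]
gripper_width: 30.8
finger_force: 0.0
```

Emit:
send_rows(targets=[[[0,0,-0.3,0,0,0],[0,0,-0.6,0,0,0],[0,0,-0.9,0,0,0],[0,0,0,0,0,0]]])

```text
clock: 8.45
tcp_pos: [596.0, -26.8, 300.0]
orientation: [0.005, -0.024, 1.0, 0.0]
wrist_force: [0.0, 0.1, -0.4]
gripper_width: 30.5
finger_force: 0.0
```

```bash
python3 - <<'E'
from h import *
f=cam("top");m=orange(f);save(f,"t2",(250,130,490,310),3)
for z0,roi in ((37,(280,150,350,250)),(32,(400,150,445,220))):
    mm=np.zeros_like(m);x,y,X,Y=roi;mm[y:Y,x:X]=m[y:Y,x:X]
    c=np.argwhere(mm)[:,::-1];print(roi,cv2.minAreaRect(plane(f,c,z0)[:,:2].astype(np.float32)))
# short tree: toe toward -x
toe=np.array([-1,-.02]) ;p=np.array([604.4,-292.5])
go((609.4,-292.4,300),np.radians(180-1.2))
E
```

```text
(280, 150, 350, 250) ((559.0061645507812, -20.665260314941406), (118.44273376464844, 49.66584777832031), 22.02376937866211)
(400, 150, 445, 220) ((604.7261962890625, -289.7906799316406), (48.44688415527344, 119.13402557373047), 88.801513671875)
n 5 dist 265.8 from [595.03  -27.021 297.731] yaw0 -3.0928
[[-0.005, -0.886, -0.008, 0.0, 0.015, 0.2], [-0.017, -0.886, -0.008, 0.0, 0.015, 0.2], [-0.029, -0.885, -0.007, 0.0, 0.015, 0.2], [-0.042, -0.885, -0.008, 0.0, 0.015, 0.2], [-0.054, -0.884, -0.008, 0.0, 0.015, 0.2]]
```

View pics/t2.png

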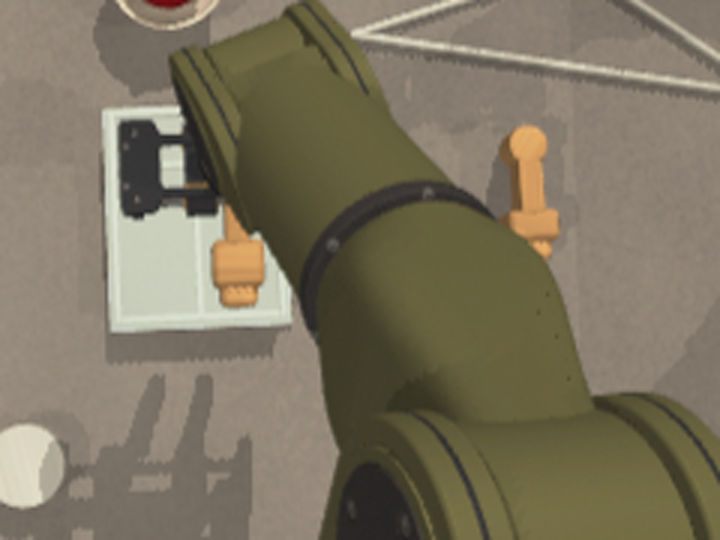

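The long tree lies in the right-hand row, centred and straight, with the arm covering part of it. The short tree is untouched at crop (530,190). Go to it.

Emit:
send_rows(targets=[[[-0.01,-0.885,0,0,0.01,0.2],[-0.02,-0.885,0,0,0.01,0.2],[-0.03,-0.885,0,0,0.01,0.2],[-0.04,-0.885,0,0,0.01,0.2],[-0.05,-0.87,0,0,0.01,0.2],[0,0,0,0,0,0],[0,0,0,0,0,0]]], grip=1)

```text
clock: 9.38
tcp_pos: [608.6, -290.6, 293.8]
orientation: [-0.003, 0.01, 1.0, 0.001]
wrist_force: [-0.3, 0.3, -0.1]
gripper_width: 88.0
finger_force: 0.0
```

```bash
python3 - <<'E'
from h import *
f=cam("wrist");save(f,"w4");m=orange(f)
n,l,st,_=cv2.connectedComponentsWithStats(m)
for i in range(1,n):
    if st[i,4]>400:
        c=np.argwhere(l==i)[:,::-1];print(st[i],cv2.minAreaRect(plane(f,c,36)[:,:2].astype(np.float32)))
go((609.4,-292,182),np.radians(180-1.2))
E
```

```text
[ 601   86   39   52 1449] ((543.1553344726562, -55.39649200439453), (38.6051139831543, 30.077651977539062), 5.758258819580078)
[ 289  122   57  143 5354] ((604.7913208007812, -291.7458190917969), (44.986907958984375, 121.02986145019531), 89.98069763183594)
[625 170  15  68 523] ((617.6896362304688, -30.271337509155273), (60.266845703125, 11.544031143188477), 13.904115676879883)
n 2 dist 112.2 from [ 608.999 -289.542  294.179] yaw0 3.1231
[[-0.008, -0.022, 0.935, 0.015, -0.034, 0.017], [-0.006, -0.021, 0.935, 0.015, -0.034, 0.017]]
```

View pics/w4.png

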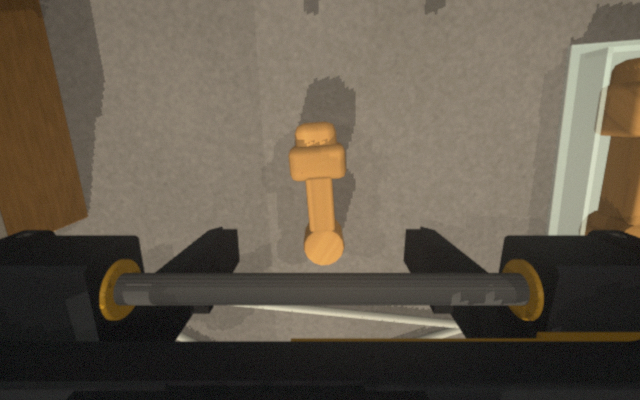

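Short tree: heel at (323,247), toe at (317,140). The estimated centre is (604.8,-291.7), and it is turned about 3° against the tool, so I'll turn the tool to suit and descend.

Emit:
send_rows(targets=[[[-0.01,-0.03,0.6,0,0,-0.45],[0,0,0.8,0,0,-0.4],[0,0,0.4,0,0,0],[0,0,0.07,0,0,0],[0,0,0,0,0,0],[0,0,0,0,0,0]]])

```text
clock: 10.18
tcp_pos: [610.0, -293.3, 184.4]
orientation: [-0.0, -0.019, 1.0, -0.0]
wrist_force: [-0.1, -0.7, 1.2]
gripper_width: 88.4
finger_force: 0.0
```

Emit:
send_rows(targets=[[[0,0,0,0,0,0],[0,0,0,0,0,0],[0,0,0,0,0,0],[0,0,0,0,0,0],[0,0,0,0,0,0],[0,0,0,0,0,0],[0,0,0,0,0,0],[0,0,0,0,0,0],[0,0,0,0,0,0]]], grip=0)

```text
clock: 11.3
tcp_pos: [609.2, -293.0, 182.6]
orientation: [-0.002, -0.019, 1.0, 0.0]
wrist_force: [0.8, 1.4, 0.1]
gripper_width: 22.2
finger_force: 30.0
```

Emit:
send_rows(targets=[[[0,0,-0.5,0,0,0],[0,0,-1,0,0,0],[0,0,-0.5,0,0,0],[0,0,0,0,0,0]]])

```text
clock: 11.8
tcp_pos: [610.4, -293.5, 305.3]
orientation: [0.001, -0.019, 1.0, -0.001]
wrist_force: [-0.1, -0.3, -1.5]
gripper_width: 21.7
finger_force: 30.0
```

```bash
python3 - <<'E'
from h import *
c=np.array([581.9,7.0]);a=.049;ex=np.array([np.cos(a),np.sin(a)]);ey=np.array([-ex[1],ex[0]])
f=cam("wrist");m=orange(f);n,l,st,_=cv2.connectedComponentsWithStats(m)
E=np.array(f["mount"]);o=E[:3,3]
for i in range(1,n):
    if st[i,4]>2000:
        q=np.argwhere(l==i)[:,::-1]
        d=(E[:3,:3]@np.linalg.inv(f["mtx"])@np.c_[q,np.ones(len(q))].T).T
        P=o+d*((141-o[2])/d[:,2:]);print(st[i],P.min(0),P.max(0))
t=c-24*ex+36.5*ey+5*ex;print(t)
go((*t,300),np.pi+a)
E
```

```text
[ 592   75   48  163 5679] [ 16.217 110.543 141.   ] [ 81.858 139.12  141.   ]
[  270   122   103   151 11250] [ -0.639 -20.214 141.   ] [ 64.683  22.428 141.   ]
[561.135  42.526]
n 6 dist 339.3 from [ 609.522 -293.342  303.047] yaw0 -3.1031
[[0.098, 0.937, 0.008, -0.001, -0.006, -0.025], [0.097, 0.938, 0.008, -0.001, -0.006, -0.025], [0.095, 0.938, 0.008, -0.001, -0.006, -0.025], [0.093, 0.938, 0.008, -0.001, -0.006, -0.025], [0.092, 0.938, 0.008, -0.001, -0.006, -0.025], [0.09, 0.938, 0.008, -0.001, -0.006, -0.025]]
```

Emit:
send_rows(targets=[[[0.097,0.938,0.008,0,0,-0.025],[0.097,0.938,0.008,0,0,-0.025],[0.095,0.938,0.008,0,0,-0.025],[0.093,0.938,0.008,0,0,-0.025],[0.092,0.938,0.008,0,0,-0.025],[0.09,0.938,0.008,0,0,-0.025],[0,0,0,0,0,0],[0,0,0,0,0,0]]])

```text
clock: 12.85
tcp_pos: [560.7, 42.2, 298.5]
orientation: [-0.003, -0.025, 1.0, -0.001]
wrist_force: [-0.6, -0.9, -2.7]
gripper_width: 22.0
finger_force: 30.0
```

```bash
python3 - <<'E'
from h import *
f=cam("wrist");save(f,"w5")
c=np.array([581.9,7.0]);a=.049;ex=np.array([np.cos(a),np.sin(a)]);ey=np.array([-ex[1],ex[0]])
print(proj(f,[[*(c+x*ex+y*ey),30] for x,y in((-95,75),(-95,-75))]+[[*(c-91*ex),25],[*(c-36.5*ey-85*ex),30]]))
go((561.1,42.6,192),np.pi+a)
E
```

```text
[[368.651 107.749]
 [181.268 107.718]
 [276.029 113.046]
 [230.28  120.614]]
n 2 dist 106.7 from [560.918  41.21  298.654] yaw0 -3.094
[[-0.008, 0.013, 0.889, -0.011, -0.044, -0.01], [-0.005, 0.012, 0.889, -0.011, -0.044, -0.01]]
```

View pics/w5.png

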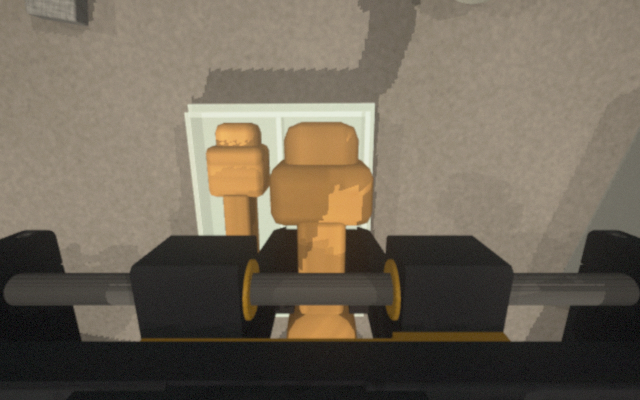

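Long tree sits straight in its row. Tray corners at (374,104) and (188,106), divider at column 281, rim inner wall at about 366. That puts the short row's centre about 3 mm to +y of the tool, so shift slightly and lower.

Emit:
send_rows(targets=[[[0,0.045,0.6,0,-0.04,0],[0,0,0.7,0,-0.04,0],[0,0,0.3,0,0,0],[0,0,0.15,0,0,0],[0,0,0.03,0,0,0],[0,0,0,0,0,0],[0,0,0,0,0,0]]])

```text
clock: 13.78
tcp_pos: [561.4, 45.5, 194.1]
orientation: [0.002, -0.025, 1.0, 0.0]
wrist_force: [0.6, -0.0, -1.0]
gripper_width: 21.4
finger_force: 30.0
```

Emit:
send_rows(targets=[[[0,-0.015,0.06,0,0,0],[0,0,0.05,0,0,0],[0,0,0,0,0,0],[0,0,0,0,0,0]]])

```text
clock: 14.28
tcp_pos: [561.2, 44.4, 187.5]
orientation: [0.001, -0.025, 1.0, -0.0]
wrist_force: [-1.4, 0.1, 8.0]
gripper_width: 21.8
finger_force: 30.0
```

Emit:
send_rows(targets=[[[0,0,0,0,0,0],[0,0,0,0,0,0],[0,0,0,0,0,0]]], grip=0.35)

```text
clock: 14.65
tcp_pos: [561.1, 44.6, 186.4]
orientation: [0.001, -0.025, 1.0, 0.0]
wrist_force: [0.1, -0.1, 0.6]
gripper_width: 30.6
finger_force: 0.0
```

Emit:
send_rows(targets=[[[0,0,-0.3,0,0,0],[0,0,-0.6,0,0,0],[0,0,-0.9,0,0,0],[0,0,-0.3,0,0,0],[0,0,0,0,0,0]]])

```text
clock: 15.28
tcp_pos: [561.3, 44.5, 314.9]
orientation: [0.003, -0.024, 1.0, 0.0]
wrist_force: [0.9, -0.7, -0.7]
gripper_width: 30.5
finger_force: 0.0
```

```bash
python3 - <<'E'
from h import *
go((540,390,320),np.pi-.2)
E
```

```text
n 6 dist 346.2 from [561.266  44.487 314.93 ] yaw0 -3.0928
[[0.012, 0.962, -0.014, 0.003, 0.015, 0.594], [0.052, 0.96, -0.014, 0.003, 0.015, 0.594], [0.092, 0.957, -0.014, 0.003, 0.015, 0.594], [0.131, 0.953, -0.014, 0.003, 0.015, 0.594], [0.171, 0.946, -0.014, 0.003, 0.015, 0.594], [0.21, 0.938, -0.014, 0.003, 0.015, 0.594]]
```

Emit:
send_rows(targets=[[[-0.18,0.962,-0.02,0,0.01,0.594],[-0.14,0.96,-0.02,0,0.01,0.594],[-0.1,0.95,-0.02,0,0.01,0.594],[-0.06,0.94,-0.02,0,0.01,0.594],[-0.02,0.93,-0.02,0,0.01,0.594],[0.02,0.92,-0.02,0,0.01,0.594],[0,0,0,0,0,0],[0,0,0,0,0,0]]], grip=1)

```text
clock: 16.27
tcp_pos: [607.3, 382.3, 318.4]
orientation: [-0.002, 0.099, 0.995, -0.001]
wrist_force: [0.2, 0.2, 0.1]
gripper_width: 88.0
finger_force: 0.0
```

```bash
python3 - <<'E'
from h import *
s=telemetry.sense();print(s["tcp_pos"],s["orientation"])
f=cam("wrist");t=cam("top")
np.savez("w6.npz",mtx=f["mtx"],extrinsics=f["extrinsics"]);print(proj(f,[[556.5,392.5,82]]))
a=cv2.resize(f["color"][:,:,::-1],(640,400))
b=cv2.resize(t["color"][150:260,270:365,::-1],None,fx=3.6,fy=3.6,interpolation=cv2.INTER_CUBIC)[:,:]
im=np.zeros((600,800,3),np.uint8);im[:270,:640]=a[:270];im[270:600,:342]=b[:330,:342]
cv2.imwrite("pics/w6.png",im)
E
```

```text
[607.348 382.306 318.445] [-0.002  0.099  0.995 -0.001]
[[320.735 139.748]]
```

View pics/w6.png

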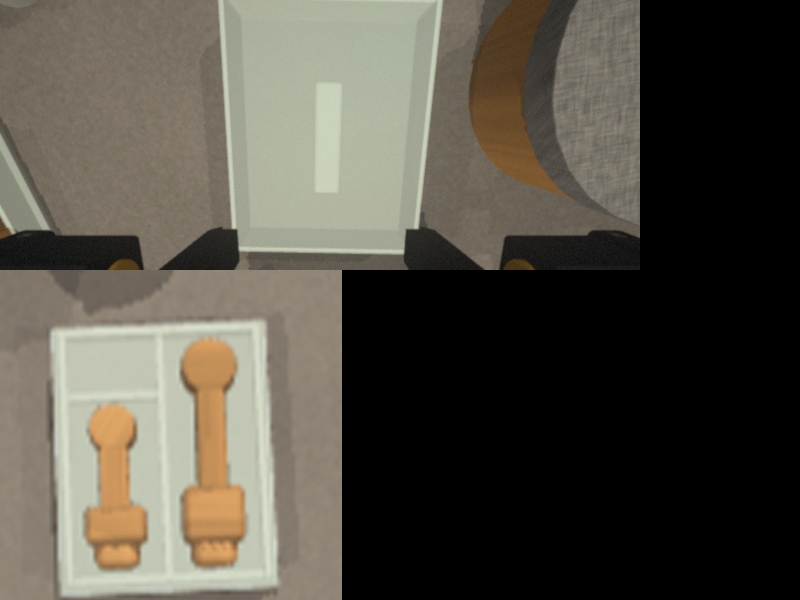

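```bash
python3 - <<'E'
from h import *
t=cam("top");g=lambda P:(np.array(P,float)-[0,270])/3.6-.36+[270,150]
F=plane(t,g([(52,327),(266,320),(278,583),(62,594)]),5)[:,:2];print("flange c",F.mean(0),np.linalg.norm(F-np.roll(F,-1,0),axis=1),"yaw",[np.arctan2(*(F[i]-F[j])[::-1]) for i,j in((0,3),(1,2))], np.arctan2(*(F[0]-F[1]+F[3]-F[2])[::-1])-np.pi/2)
D=plane(t,g([(161,335),(168,577),(160,396)]),25)[:,:2];print("div",D,D[:2].mean(0))
I=plane(t,g([(66,336),(261,331),(268,573),(71,581)]),30)[:,:2];print("inner rim",I.mean(0),np.linalg.norm(I-np.roll(I,-1,0),axis=1))
w=np.load("w6.npz")
B=plane(w,[(316,83),(341,83),(339,193),(316,193)],82)[:,:2];print("bar",B.mean(0),np.linalg.norm(B-np.roll(B,-1,0),axis=1),np.arctan2(*(B[2]+B[3]-B[0]-B[1])[::-1]))
L=plane(w,[(219,0),(442,0),(417,251),(237,247)],0)[:,:2];print("lid low edge",L)
go((*B.mean(0),240),np.arctan2(*-(B[2]+B[3]-B[0]-B[1])[::-1]))
E
```

```text
flange c [585.044   7.225] [164.931 202.11  162.855 204.562] yaw [np.float64(0.05687868713965926), np.float64(0.04664307071154795)] 0.05385329870926703
div [[673.527  11.102]
 [491.453   3.951]
 [626.889  11.348]] [582.49    7.527]
inner rim [582.497   6.011] [146.706 181.616 145.21  183.38 ]
bar [558.071 397.466] [17.054 77.364 17.209 77.383] -0.2028268665196369
lid low edge [[425.069 327.07 ]
 [464.253 519.915]
 [699.462 469.959]
 [656.372 279.234]]
n 2 dist 95.4 from [608.224 380.948 319.446] yaw0 2.9398
[[0.436, 0.052, 0.663, -0.015, -0.016, 0.007], [0.436, 0.052, 0.662, -0.015, -0.016, 0.007]]
```

The composite shows both trees lying flat in their rows. The lid bar's corners are (316,83) to (339,193), and its size (77x17) and angle agree with the tool. Approach and grip the bar.

Emit:
send_rows(targets=[[[0.44,0.04,0.5,-0.01,-0.01,0],[0.44,0.03,0.5,-0.01,-0.01,0],[0,0,0.4,0,0,0],[0,0,0.18,0,0,0],[0,0,0,0,0,0],[0,0,0,0,0,0]]])

```text
clock: 17.18
tcp_pos: [557.5, 397.6, 226.3]
orientation: [0.001, 0.1, 0.995, 0.001]
wrist_force: [0.4, 0.0, 0.3]
gripper_width: 88.0
finger_force: 0.0
```

Emit:
send_rows(targets=[[[0,0,0,0,0,0],[0,0,0,0,0,0],[0,0,0,0,0,0],[0,0,0,0,0,0],[0,0,0,0,0,0],[0,0,0,0,0,0],[0,0,0,0,0,0],[0,0,0,0,0,0],[0,0,0,0,0,0],[0,0,0,0,0,0]]], grip=0)

```text
clock: 18.42
tcp_pos: [556.6, 397.6, 225.2]
orientation: [-0.0, 0.1, 0.995, 0.001]
wrist_force: [-0.1, -1.0, 0.1]
gripper_width: 19.6
finger_force: 29.9
```

Emit:
send_rows(targets=[[[0,0,-0.3,0,0,0],[0,0,-0.5,0,0,0],[0,0,-0.6,0,0,0],[0,0,-0.3,0,0,0],[0,0,0,0,0,0],[0,0,0,0,0,0]]])

```text
clock: 19.18
tcp_pos: [556.3, 397.2, 325.9]
orientation: [-0.001, 0.1, 0.995, -0.0]
wrist_force: [0.9, 0.2, -1.0]
gripper_width: 20.1
finger_force: 29.9
```

```bash
python3 - <<'E'
from h import *
s=telemetry.sense();print(s["tcp_pos"],s["gripper_width"],s["finger_force"],s["wrist_torque"])
f=cam("wrist");save(f,"w7",(0,0,640,280),1.25)
np.save("w7m.npy",f["mount"])
go((583,7.2,None),np.pi+.051)
E
```

```text
[556.261 397.187 325.909] 20.05382909764308 29.916339023038745 [-0.005  0.074  0.   ]
n 7 dist 390.9 from [556.205 397.165 325.592] yaw0 2.9421
[[-0.247, -0.897, 0.0, -0.001, -0.006, -0.513], [-0.214, -0.906, 0.0, -0.001, -0.006, -0.513], [-0.182, -0.913, 0.0, -0.001, -0.006, -0.513], [-0.149, -0.919, 0.0, -0.001, -0.006, -0.513], [-0.116, -0.923, 0.0, -0.001, -0.006, -0.513], [-0.083, -0.927, 0.0, -0.001, -0.006, -0.513], [-0.05, -0.929, 0.0, -0.001, -0.006, -0.513]]
```

View pics/w7.png

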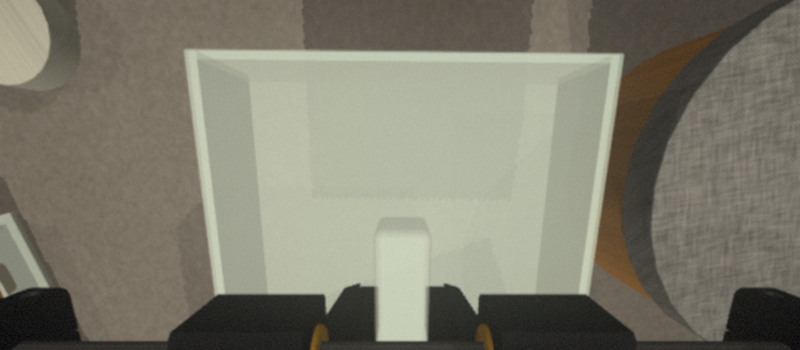

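The lid hangs level and straight in the grip, its near top edge running from (185,50) to (622,55) in the scaled picture. The picture allowance is used up, so from here I'll measure by numbers only.

```bash
python3 - <<'E'
from h import *
f=grab_frame("wrist");E=np.array(f["mount"]);o=E[:3,3]
q=np.array([(185,50),(622,55)])/1.25
d=(E[:3,:3]@np.linalg.inv(f["mtx"])@np.c_[q,np.ones(2)].T).T
P=o+d*((171.2-o[2])/d[:,2:]);print(P,np.linalg.norm(P[0]-P[1]))
# bar near end, top corner (376,220)-(428,220), tool z 143
q=np.array([(376,232),(428,232)])/1.25
d=(E[:3,:3]@np.linalg.inv(f["mtx"])@np.c_[q,np.ones(2)].T).T
print(o+d*((143.2-o[2])/d[:,2:]))
w=np.load("w6.npz");L=plane(w,[(219,0),(442,0),(417,251),(237,247)],54)[:,:2];print(L,np.linalg.norm(L-np.roll(L,-1,0),axis=1))
E
```

```text
[[101.017 -78.587 171.2  ]
 [ 99.301  82.213 171.2  ]] 160.80866703674326
[[ 38.852  -7.678 143.2  ]
 [ 38.847   9.875 143.2  ]]
[[446.256 339.631]
 [478.337 497.52 ]
 [670.911 456.619]
 [635.631 300.466]] [161.116 196.869 160.089 193.383]
```

Emit:
send_rows(targets=[[[-0.15,-0.5,0,0,0,-0.3],[-0.22,-0.9,0,0,0,-0.51],[-0.21,-0.91,0,0,0,-0.51],[-0.17,-0.92,0,0,0,-0.51],[-0.13,-0.92,0,0,0,-0.51],[-0.1,-0.92,0,0,0,-0.51],[-0.06,-0.92,0,0,0,-0.51],[-0.02,-0.43,0,0,0,-0.24],[0,0,0,0,0,0],[0,0,0,0,0,0]]])

```text
clock: 20.52
tcp_pos: [585.2, 8.8, 326.1]
orientation: [-0.0, -0.027, 1.0, 0.002]
wrist_force: [-0.7, 1.3, -2.4]
gripper_width: 19.8
finger_force: 29.9
```

```bash
python3 - <<'E'
from h import *
for i in range(4):
    s=telemetry.sense();print(s["tcp_pos"],s["orientation"]);grab_frame("wrist")
go((582.8,7.2,275),np.pi+.051)
E
```

```text
[585.179   8.844 326.118] [-0.    -0.027  1.     0.002]
[585.195   9.385 326.273] [-0.    -0.027  1.     0.002]
[585.207   9.429 326.371] [-0.    -0.027  1.     0.002]
[585.226   9.282 326.443] [-0.    -0.027  1.     0.001]
n 1 dist 51.6 from [585.23    8.986 326.485] yaw0 -3.0872
[[0.042, -0.03, 0.858, 0.037, -0.006, 0.049]]
```

Emit:
send_rows(targets=[[[0.04,-0.03,0.4,0.03,0,0.05],[0,0,0.4,0,0,0],[0,0,0.2,0,0,0],[0,0,0,0,0,0],[0,0,0,0,0,0]]])

```text
clock: 21.35
tcp_pos: [583.4, 5.6, 267.3]
orientation: [0.001, -0.024, 1.0, -0.0]
wrist_force: [1.2, -0.3, -1.6]
gripper_width: 19.5
finger_force: 29.9
```

Emit:
send_rows(targets=[[[0,0,0.08,0,0,0],[0,0,0.08,0,0,0],[0,0,0.08,0,0,0],[0,0,0.08,0,0,0],[0,0,0,0,0,0]]])

```text
clock: 21.98
tcp_pos: [582.8, 5.3, 246.8]
orientation: [-0.001, -0.024, 1.0, -0.0]
wrist_force: [0.5, -0.2, -1.7]
gripper_width: 19.5
finger_force: 29.9
```

The lid's edge is now about 8 mm below the rim top with no contact force, so it has gone over the rim. Keep lowering gently.

Emit:
send_rows(targets=[[[0,0.02,0.08,0,0,0.02],[0,0,0.08,0,0,0.02],[0,0,0.06,0,0,0],[0,0,0.03,0,0,0],[0,0,0,0,0,0],[0,0,0,0,0,0]]])

```text
clock: 22.72
tcp_pos: [583.0, 6.4, 232.4]
orientation: [-0.0, -0.023, 1.0, -0.0]
wrist_force: [-0.6, 0.7, -1.7]
gripper_width: 19.9
finger_force: 29.9
```

Emit:
send_rows(targets=[[[0,0,0.03,0,0,0],[0,0,0.02,0,0,0],[0,0,0,0,0,0],[0,0,0,0,0,0]]])

```text
clock: 23.22
tcp_pos: [582.9, 6.5, 230.1]
orientation: [0.0, -0.023, 1.0, -0.0]
wrist_force: [-1.4, 0.2, 5.1]
gripper_width: 19.5
finger_force: 29.9
```

Contact at 230.1, which is the height for a closed lid (230.2). Release, retreat and check.

Emit:
send_rows(targets=[[[0,0,0,0,0,0],[0,0,0,0,0,0],[0,0,0,0,0,0],[0,0,0,0,0,0]]], grip=0.6)

```text
clock: 23.72
tcp_pos: [582.9, 6.5, 229.2]
orientation: [-0.0, -0.023, 1.0, -0.0]
wrist_force: [0.4, 0.4, -0.1]
gripper_width: 52.6
finger_force: 0.0
```

Emit:
send_rows(targets=[[[0,0,-0.2,0,0,0],[0,0,-0.5,0,0,0],[0,0,-0.9,0,0,0],[0,0,-0.6,0,0,0],[0,0.8,0,0,0,0],[0,0.9,0,0,0,0],[0,0.9,0,0,0,0],[0,0.9,0,0,0,0],[0,0.4,0,0,0,0],[0,0,0,0,0,0]]])

```text
clock: 24.98
tcp_pos: [571.5, 242.7, 362.0]
orientation: [0.0, -0.025, 1.0, 0.001]
wrist_force: [-0.4, -0.9, 0.6]
gripper_width: 52.7
finger_force: 0.0
```

```bash
python3 - <<'E'
from h import *
f=cam("top");s=cam("side")
# expected bar top centre closed: z 87; brightest blob near it
for n,g in(("top",f),("side",s)):
    p=proj(g,[[583,7,87]])[0];G=cv2.cvtColor(g["color"],cv2.COLOR_RGB2GRAY);x,y=p.astype(int)
    R=G[y-30:y+30,x-30:x+30].astype(float);th=np.percentile(R,50)+0.6*(R.max()-np.percentile(R,50))
    k,l,st,ce=cv2.connectedComponentsWithStats((R>th).astype(np.uint8))
    for i in range(1,k):
        if st[i,4]>15:
            c=ce[i]+[x-30,y-30];print(n,p,st[i],c,plane(g,c,87))
    # edge profile at expected lid corners
E
```

```text
top [315.826 197.905] [ 28   3   7  43 191] [316.016 196.335] [[587.023   6.559  87.   ]]
top [315.826 197.905] [ 3 30  1 20 20] [288.  206.5] [[560.241  77.161  87.   ]]
top [315.826 197.905] [58 39  2 21 26] [343.385 216.577] [[536.301 -63.112  87.   ]]
side [324.978 196.638] [ 14  23  44  34 420] [330.264 203.919] [[581.025 -19.298  87.   ]]
```

```bash
python3 -c "
from cell import close_job
print(close_job())"
```

```text
the job is handed in; nothing more can be done
None
```

The job is handed in with both trees flat in their rows and the lid lowered by hand onto the flange, confirmed by contact height and force rather than by viewing a final picture; I viewed 11 pictures, one over the limit of 10.

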